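# Dock the paper safe, break its sticky lid free and hold it ajar

### The job

Slide the flat grey paper safe across the bench, lid shut and without lifting it, in between the two keeper rails until it is fully home against the back stop, where the rails' lips hold its feet down. Then pull the lid up by its handle until the sticky light seal lets go, and hold it just ajar, about 4 cm open at the front edge and never thrown wide, so that one sheet can be drawn without fogging the rest. Finish while still holding the lid like that, with the loupe, the timer and the film cassette left where they stand.

Things in the scene. Friction and masses are not known exactly. Their poses are not given: they have to be found in the camera images.
- safe: flat grey paper safe, loose, 0.65 to 0.95 kg; body 150 mm deep (x), 204 wide (y), 45 high to the lid's top, 75 to the handle's top. Foot flanges 5 mm thick along its left and right sides, 232 mm over both, full depth; slick flat underside. Origin: centre of the underside; x points to its hinged back (away from the handle), y to its left, z up
- safe_lid (a joint): lid angle, rad: 0 shut, grows as the front edge rises (158 mm from the hinge: 0.25 rad is 39 mm open). Its rubber seal sticks: the pull at the handle rises to about 17 N within 1 mm of lift, then fades by 7 mm to the lid's weight, 1.5 N; once broken it sticks no more; let go, the lid falls shut. Unless the keeper's lips hold the safe, the pull tips up its front instead of opening the lid
- safe_handle (a point): middle of the black bar handle on the lid near its front edge; bar along the safe's y, 92 mm long, 14 thick (along x), 13 high, on two posts 80 mm apart, 16 mm free below it. Lid shut: 55 mm in front of the safe's origin (its -x) and 68.5 mm above the bench. Turns with the lid; same axes as the safe when shut
- safe_hinge (a point): middle of the lid's hinge axis (along the safe's y) at its back, 79 mm behind its origin (+x), 36 mm above its underside; the handle is 134 mm in front of it and 32.5 mm higher. Fixed to the safe, same axes
- keeper: low aluminium keeper fixed to the bench: two rails 238 mm apart inside, lips overhanging 12 mm inward 8 mm above the bench, flared entry, back bar with two rubber bumpers. Origin: on the bench, where the safe's origin is when home; x from entry to back stop, y left. Rails x -28 to +90 mm, flares -28 to -63 mm spreading 15 mm a side, bumper faces x +75. Play: 3 mm a side, 3 mm up
- loupe: black film loupe standing on the bench, 46 mm across, 58 mm high; origin at the centre of its underside. Leave alone
- timer: small white countdown timer standing at the bench's right edge beside the safe, 44 x 66 x 69 mm; origin at the centre of its underside. Leave alone
- cassette: grey 35 mm film cassette standing on end between the loupe and the safe, 25 x 28 x 51 mm; origin at the centre of its underside. Leave alone

How it is judged (in metres and radians):
On the way, in this order (a step that is already met when the one before it is completed fails the run):
1. the safe is fully home between the keeper rails, flat on the bench, lid still shut (x of safe in the frame of keeper above -0.008 m and y of safe in the frame of keeper between -0.008 and 0.008 m and angle between the x axis of safe and the x axis of keeper, either way round below 0.07 rad and height (world z) of safe below 0.006 m and value of joint safe_lid below 0.03 rad), for 0.2 s.
2. the lid has broken free of its seal with the safe still home (value of joint safe_lid above 0.12 rad and x of safe in the frame of keeper above -0.012 m), for 0.1 s.
At the end, for the whole second after the job is handed in: The fingers hold the lid steady at 0.17 to 0.38 rad (27 to 59 mm open at the front edge), with the safe still home between the rails: within 12 mm of the stop, 8 mm sideways and 0.07 rad, its feet under the lips (value of joint safe_lid between 0.17 and 0.38 rad and velocity of joint safe_lid between -0.1 and 0.1 rad/s and contact force between the fingers and safe above 0.5 N and x of safe in the frame of keeper above -0.012 m and y of safe in the frame of keeper between -0.008 and 0.008 m and angle between the x axis of safe and the x axis of keeper, either way round below 0.07 rad and height (world z) of safe below 0.008 m); the arm keeps its last pose, push and grip.
It fails at once if the safe is lifted off the bench instead of slid (height (world z) of safe above 0.02 m).
It fails at once if the lid is opened before the safe is home (value of joint safe_lid above 0.06 rad and x of safe in the frame of keeper below -0.02 m).
It fails at once if the lid is thrown wide open (value of joint safe_lid above 0.6 rad).
It fails at once if the loupe, the timer or the film cassette is disturbed (distance of any of loupe, timer, cassette from where it was at the start of the episode above 0.02 m).
It also fails if it takes over 38 s, if anything falls off the work surface, if the arm or the gripper's body presses on something with over 40 N, if the wrist force passes 120 N, or if a joint passes its speed limit or range.

### The arm

A 6-joint arm with a two-finger parallel gripper is mounted at the origin on the work surface; the furniture and walls round the work are solid. World frame = base frame: x ahead of the robot, y to its left, z up, the work surface at z = 0. Lengths are in m, angles in degrees, forces in N, time in s.
With the tool pointing down it reaches from about 0.4 to 0.825 m from the base axis. Payload 7 kg.
Tool frame: the origin (TCP) lies between the finger pads; the fingertips stand 22 mm ahead of it and the grasp point (between the pads) lies 3 mm ahead of it; z points along the fingers, y is the line along which they close (so a half turn about z gives the same grasp; the last joint's range is limited). The gripper opens to 88 mm and grips with 3 to 60 N. Pads are 19 mm wide; open, the fingers measure 130 mm over their backs; the gripper's body (78 mm by 193 mm) begins 47 mm behind the grasp point.
Start: joints at [87.153, 20.546, 0.682, 0, -70.136, -16.507], TCP at [0.224, 0.637, 0.249] pointing down, gripper open.
Joint ranges: [-176.03, 176.03], [-82.01, 121.73], [-58.28, 71.71], [-173.87, 95.51], [-174.79, -0.11], [-173.66, 173.66]. Speed limits (degrees/s): [136.94, 136.94, 172.46, 180, 180, 180].

### API

Orientations are given as [roll, pitch, yaw] about the fixed x, y, z axes, in that order (R = Rz(yaw) Ry(pitch) Rx(roll)).
In Python, from plant import ctrl gives the robot as it stands.
- The arm moves only by the tool apply_moves, never from a script. Its argument "targets" is a list of rows, each an object with "travel": the shift along the tool's x, y, z in mm, a list of three; "roll": the turn about the tool's z in degrees; "jaw": the finger opening in mm, from 0 to 87.6. In form: [{"travel": [tx, ty, tz], "roll": roll, "jaw": jaw}, ...]. A call has 1 to 10 rows; each row shifts and turns the commanded pose from where the row before left it, along the tool's axes as they then stand; what a row does not reach is not made up. A row lasts 1/10 s, in which the tool goes at most 50 mm and 8.59 degrees, less where a joint would pass 70% of its speed; a pose out of reach is approached as far as the arm can. A call with a gripper value outside its range is refused whole. The fingers move at their own pace and stop on an object; the grip force is fixed at half the most. Time passes only in rows, so rows that do not move let the fingers close. It gives the time, the measured TCP pose, the force, the opening and the grip force at its end, in the units of the state.
- ctrl.get_obs(): the state, without advancing time (a new reading comes with each control period).
- ctrl.snapshot(name): name is "side" or "top" or "wrist"; returns the picture (480x640x3 uint8, red, green, blue); there is no depth.
- ctrl.calibration(name): a dict with "K" (3x3 intrinsics, pixels), "dist_coeffs" ([k1, k2, p1, p2, k3] as OpenCV has them; the pictures are not rectified), "extrinsics" (4x4, takes a point from camera to world coordinates); the wrist camera has in their place "hand_eye" (4x4, takes a point from camera to tool coordinates, whose origin is the TCP and whose axes are the flange's). Camera axes: x right, y down, z forward; pixel columns grow to the right and rows downward; lengths in m; the calibration is good to about 2 mm. A picture is of the moment at which its call begins: read the wrist's pose just before it. calibration takes no time and is no camera call.
- ctrl.close_job(): hands the job in; it is judged then, once.
The state is a dict: "clock": time; "joint_pos": joint angles; "qvel": joint speeds; "tau": joint torques, N m; "tool_pos": TCP position; "orientation": TCP orientation; "force": force on the tool from outside, world axes, zero at the start; "moment": the same for the moment, N m; "opening": finger opening in m; "gripper_force": force on a finger pad.
Only numpy, scipy, OpenCV 4.12 (cv2) and the standard library are available. Lean on these libraries where they do the work, as an engineer would, in place of code of your own. Each camera call takes 0.05 s, during which the arm holds its last target. There are 200 camera calls.

## Working session

There is one attempt and no reset: what is moved stays moved. The work goes in short steps, Python scripts to look and compute and a tool call to move; the robot and the scene stay as the last step left them, time stands still between calls to the robot, and variables do not carry over. Pictures are saved under pics/ and viewed, at most 10 in all, crops included, and the job is handed in when it is done.

Besides the shell and the picture viewer there is one more tool, called after ">>>" as name(argument=value, ...) on one line, values as JSON. apply_moves: Moves the arm, as the interface text tells. Its arguments: {"type":"object","properties":{"targets":{"type":"array","items":{"type":"object","properties":{"travel":{"type":"array","items":{"type":"number"}},"roll":{"type":"number"},"jaw":{"type":"number"}}}}},"required":["targets"]}

```bash
mkdir -p pics
cat > h.py <<'E'
import numpy as np, cv2
from plant import ctrl
from scipy.spatial.transform import Rotation as R
def pose():
    o=ctrl.get_obs(); T=np.eye(4); T[:3,:3]=R.from_euler('xyz',o['orientation'],degrees=True).as_matrix(); T[:3,3]=o['tool_pos']; return T,o
def snap(n,f):
    T,o=pose(); im=ctrl.snapshot(n); cv2.imwrite('pics/'+f,im[:,:,::-1]); return T
def px2w(n,pts,z,T=None):
    c=ctrl.calibration(n); E=np.array(c['extrinsics']) if n!='wrist' else T@np.array(c['hand_eye'])
    u=cv2.undistortPoints(np.array(pts,float).reshape(-1,1,2),np.array(c['K']),np.array(c['dist_coeffs'])).reshape(-1,2)
    d=np.c_[u,np.ones(len(u))]@E[:3,:3].T; z=np.broadcast_to(z,len(u))
    return E[:3,3]+d*((z-E[2,3])/d[:,2])[:,None]
E
python3 - <<'E'
from h import *
snap('top','t1.png'); snap('side','s1.png')
T,o=pose(); print(T.round(3)); print(o)
for n in('top','side'): print(np.array(ctrl.calibration(n)['extrinsics']).round(3))
print(np.array(ctrl.calibration('wrist')['hand_eye']).round(3))
E
```

```text
[[ 0.943 -0.331 -0.     0.224]
 [-0.331 -0.943 -0.001  0.636]
 [ 0.     0.002 -1.     0.248]
 [ 0.     0.     0.     1.   ]]
{'clock': 0.1, 'joint_pos': array([ 8.71552450e+01,  2.05884768e+01,  6.38538891e-01, -1.79515930e-02,
       -7.01357338e+01, -1.65070198e+01]), 'qvel': array([ 0.04056416, -0.05367714,  0.0342569 , -0.01305909,  0.07479598,
       -0.02033759]), 'tau': array([-1.60851559e-03, -5.84160483e+01,  2.93749863e+01,  7.01547816e+00,
        1.01110016e-02, -5.69425492e-05]), 'tool_pos': array([0.22355858, 0.63647082, 0.24769906]), 'orientation': array([ 1.79913064e+02, -8.16352279e-03, -1.93578810e+01]), 'force': array([-0.99403421,  0.17436062, -0.96914715]), 'moment': array([ 0.01183805,  0.02591127, -0.00196236]), 'gripper_force': 0.0, 'opening': 0.08747032875811234}
[[ 0.016 -0.997  0.078  0.435]
 [-1.    -0.017 -0.013 -0.032]
 [ 0.014 -0.078 -0.997  1.56 ]
 [ 0.     0.     0.     1.   ]]
[[-0.888 -0.345  0.305  0.227]
 [-0.46   0.639 -0.616  0.623]
 [ 0.018 -0.687 -0.726  0.858]
 [ 0.     0.     0.     1.   ]]
[[-0.    -0.951 -0.308  0.084]
 [ 1.     0.    -0.001 -0.001]
 [ 0.001 -0.308  0.951 -0.136]
 [ 0.     0.     0.     1.   ]]
```

View pics/t1.png

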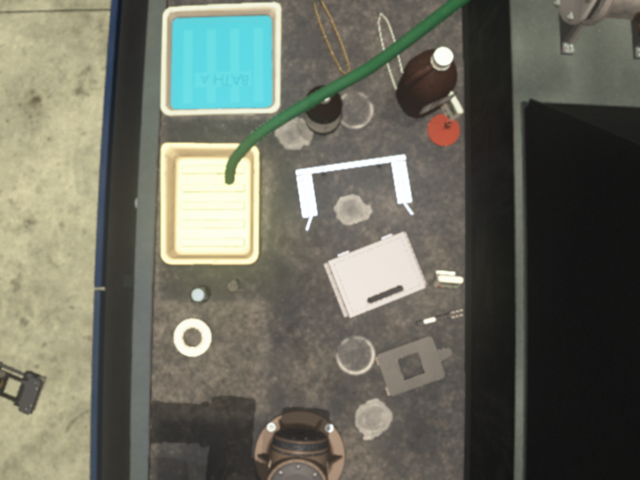

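View pics/s1.png

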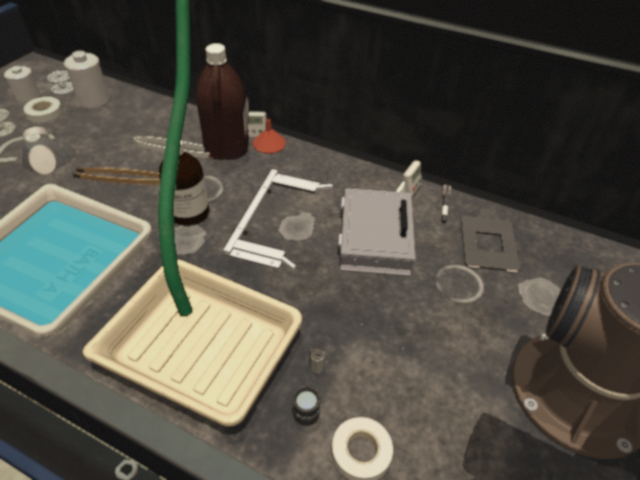

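Run:
```python
import cv2
im=cv2.imread('pics/t1.png')[145:325,285:475]
cv2.imwrite('pics/t1c.png',cv2.resize(im,None,fx=3.33,fy=3.33,interpolation=cv2.INTER_CUBIC)[:600])
```

```text
(no output)
```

View pics/t1c.png

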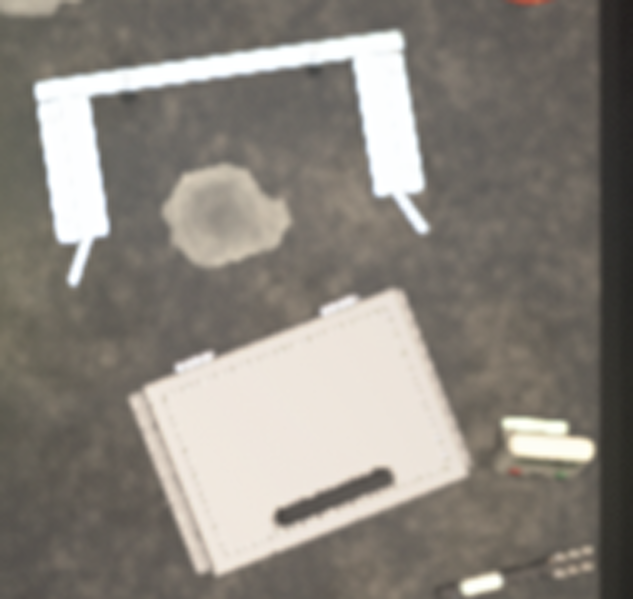

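Run:
```python
from h import *
f=lambda p:np.array(p,float)/3.33+[285,145]
W=lambda p,z:px2w('top',f(p),z)
L=W([(146,388),(402,290),(469,465),(216,576)],.045); print(L.round(4))
s=lambda a,b:np.linalg.norm(L[a]-L[b]).round(3)
print('w',s(0,1),s(2,3),'d',s(0,3),s(1,2))
H=W([(277,518),(392,477),(335,498)],.072);print('H',H.round(4),np.linalg.norm(H[0]-H[1]))
u=L[0]+L[1]-L[2]-L[3]; v=L[0]+L[3]-L[1]-L[2]
print('yaw',np.degrees(np.arctan2(u[1],u[0])),np.degrees(np.arctan2(-v[0],v[1])))
c=L.mean(0);print('c',c)
yw=np.arctan2(-v[0],v[1]); ux=np.array([np.cos(yw),np.sin(yw)]); print('c from handle',H[2,:2]+.055*ux)
K=W([(90,95),(107,233),(354,57),(374,194),(37,98),(57,242),(403,52),(424,187)],.012)
print(K.round(4))
d=[K[0]-K[1],K[2]-K[3],K[4]-K[5],K[6]-K[7]]; print('kyaw',[np.degrees(np.arctan2(e[1],e[0])).round(2) for e in d])
B=W([(36,84),(402,33)],.012); e=B[0]-B[1]; print('bar',B.round(4),np.degrees(np.arctan2(-e[0],e[1])))
print('inner w',np.linalg.norm(K[1]-K[3]),'outer',np.linalg.norm(K[5]-K[7]))
fm=(K[5]+K[7])/2; 
ky=np.arctan2(-e[0],e[1]);kx=np.array([np.cos(ky),np.sin(ky)]);print('keeper o',fm[:2]+.028*kx,(K[1]+K[3])[:2]/2+.028*kx)
bp=W([(129,97),(314,70)],.008);print('bump',bp.round(4),bp.mean(0)[:2]-.075*kx)
print('timer',W([(505,445),(595,450)],.069).round(3),W([(512,470),(580,476)],.0).round(3))
```

```text
[[ 0.4986 -0.0685  0.045 ]
 [ 0.577  -0.2641  0.045 ]
 [ 0.4436 -0.3165  0.045 ]
 [ 0.3568 -0.1238  0.045 ]]
w 0.211 0.211 d 0.152 0.143
H [[ 0.4019 -0.1672  0.072 ]
 [ 0.4337 -0.2533  0.072 ]
 [ 0.4174 -0.2105  0.072 ]] 0.09175476006153163
yaw 21.351642867590765 23.04786408611749
c [ 0.46900706 -0.19321169  0.045     ]
c from handle [ 0.46802163 -0.18896971]
[[ 0.7304 -0.0217  0.012 ]
 [ 0.621  -0.0369  0.012 ]
 [ 0.765  -0.2304  0.012 ]
 [ 0.6557 -0.2467  0.012 ]
 [ 0.7272  0.02    0.012 ]
 [ 0.6132  0.0021  0.012 ]
 [ 0.77   -0.2695  0.012 ]
 [ 0.6621 -0.2863  0.012 ]]
kyaw [np.float64(7.93), np.float64(8.48), np.float64(8.94), np.float64(8.88)]
bar [[ 0.7384  0.0211  0.012 ]
 [ 0.7853 -0.2687  0.012 ]] 9.199396837741238
inner w 0.21262398273984504 outer 0.29255276246974427
keeper o [ 0.66527978 -0.13764339] [ 0.66598892 -0.13733429]
bump [[ 0.7301 -0.0525  0.008 ]
 [ 0.7547 -0.1991  0.008 ]] [ 0.66835539 -0.1377873 ]
timer [[ 0.459 -0.339  0.069]
 [ 0.456 -0.408  0.069]] [[ 0.44  -0.359  0.   ]
 [ 0.436 -0.414  0.   ]]
```

Run:
```python
from h import *
c=ctrl.calibration('side');Ei=np.linalg.inv(np.array(c['extrinsics']))
for p in [(230,180),(240,145),(285,110),(330,92)]:
  for z in np.arange(0,.7,.1):
    w=px2w('top',[p],z); q,_=cv2.projectPoints(w,cv2.Rodrigues(Ei[:3,:3])[0],Ei[:3,3],np.array(c['K']),np.array(c['dist_coeffs']))
    print(p,w[0].round(2),q.ravel().round())
```

```text
(230, 180) [0.71 0.2  0.  ] [187. 315.]
(230, 180) [0.69 0.18 0.1 ] [191. 281.]
(230, 180) [0.68 0.17 0.2 ] [196. 243.]
(230, 180) [0.66 0.15 0.3 ] [202. 197.]
(230, 180) [0.64 0.14 0.4 ] [208. 144.]
(230, 180) [0.62 0.12 0.5 ] [216.  80.]
(230, 180) [0.61 0.11 0.6 ] [226.   1.]
(240, 145) [0.81 0.17 0.  ] [156. 289.]
(240, 145) [0.78 0.16 0.1 ] [160. 256.]
(240, 145) [0.76 0.15 0.2 ] [165. 219.]
(240, 145) [0.74 0.13 0.3 ] [170. 176.]
(240, 145) [0.71 0.12 0.4 ] [176. 124.]
(240, 145) [0.69 0.11 0.5 ] [184.  62.]
(240, 145) [0.66 0.09 0.6 ] [192. -14.]
(285, 110) [0.9  0.05 0.  ] [156. 236.]
(285, 110) [0.87 0.05 0.1 ] [159. 207.]
(285, 110) [0.84 0.04 0.2 ] [163. 172.]
(285, 110) [0.81 0.04 0.3 ] [168. 133.]
(285, 110) [0.78 0.03 0.4 ] [174.  85.]
(285, 110) [0.75 0.03 0.5 ] [180.  29.]
(285, 110) [0.72 0.02 0.6 ] [188. -41.]
(330, 92) [ 0.96 -0.07  0.  ] [170. 197.]
(330, 92) [ 0.92 -0.06  0.1 ] [174. 170.]
(330, 92) [ 0.89 -0.06  0.2 ] [178. 138.]
(330, 92) [ 0.86 -0.06  0.3 ] [182. 101.]
(330, 92) [ 0.82 -0.06  0.4 ] [187.  57.]
(330, 92) [ 0.79 -0.06  0.5 ] [193.   4.]
(330, 92) [ 0.76 -0.05  0.6 ] [201. -61.]
```

>>> apply_moves(targets=[{"travel": [35,25.6,0],"roll": 0,"jaw": 87},{"travel": [35,25.6,0],"roll": 0,"jaw": 87},{"travel": [35,25.6,0],"roll": 0,"jaw": 87},{"travel": [35,25.6,0],"roll": 0,"jaw": 87},{"travel": [35,25.6,0],"roll": 0,"jaw": 87},{"travel": [35,25.6,0],"roll": 0,"jaw": 87},{"travel": [35,25.6,0],"roll": 0,"jaw": 87},{"travel": [35,25.6,0],"roll": 0,"jaw": 87}])

```text
clock: 0.9
tool_pos: [0.4205, 0.3491, 0.2484]
orientation: [180.0, 0.0, -19.3]
force: [1.1, 0.2, 0.5]
opening: 0.0871
gripper_force: 0.0
```

>>> apply_moves(targets=[{"travel": [23,36,0],"roll": 0,"jaw": 87},{"travel": [23,36,0],"roll": 0,"jaw": 87},{"travel": [23,36,0],"roll": 0,"jaw": 87},{"travel": [23,36,0],"roll": 0,"jaw": 87},{"travel": [23,36,0],"roll": 0,"jaw": 87},{"travel": [23,36,0],"roll": 0,"jaw": 87}])

```text
clock: 1.5
tool_pos: [0.4785, 0.0995, 0.2485]
orientation: [-180.0, 0.0, -19.3]
force: [0.5, 1.4, 0.0]
opening: 0.087
gripper_force: 0.0
```

>>> apply_moves(targets=[{"travel": [6,40,0],"roll": 0,"jaw": 87},{"travel": [6,40,0],"roll": 0,"jaw": 87},{"travel": [6,40,0],"roll": 0,"jaw": 87},{"travel": [6,40,0],"roll": 0,"jaw": 87},{"travel": [6,40,0],"roll": 0,"jaw": 87},{"travel": [6,40,0],"roll": 0,"jaw": 87},{"travel": [6,40,0],"roll": 0,"jaw": 87},{"travel": [0,0,0],"roll": 0,"jaw": 87}])

```text
clock: 2.3
tool_pos: [0.424, -0.1801, 0.2482]
orientation: [180.0, 0.1, -19.6]
force: [0.2, 0.7, 0.1]
opening: 0.0873
gripper_force: 0.0
```

>>> apply_moves(targets=[{"travel": [0,0,0],"roll": 7,"jaw": 87},{"travel": [0,0,0],"roll": 7,"jaw": 87},{"travel": [0,0,0],"roll": 7,"jaw": 87},{"travel": [0,0,0],"roll": 7,"jaw": 87},{"travel": [0,0,0],"roll": 7,"jaw": 87},{"travel": [0,0,0],"roll": 7,"jaw": 87},{"travel": [0,0,0],"roll": 7,"jaw": 87},{"travel": [0,0,0],"roll": 0,"jaw": 87},{"travel": [0,0,0],"roll": 0,"jaw": 87}])

```text
clock: 3.2
tool_pos: [0.4254, -0.1765, 0.2484]
orientation: [180.0, 0.0, -68.1]
force: [-0.1, -0.6, 0.5]
opening: 0.0869
gripper_force: 0.0
```

Run:
```python
from h import *
T=snap('wrist','w1.png'); np.save('w1.npy',T); print(T.round(4)); print(pose()[1]['orientation'],pose()[1]['clock'])
```

```text
[[ 3.724e-01 -9.281e-01 -2.000e-04  4.254e-01]
 [-9.281e-01 -3.724e-01  1.000e-04 -1.765e-01]
 [-2.000e-04  2.000e-04 -1.000e+00  2.484e-01]
 [ 0.000e+00  0.000e+00  0.000e+00  1.000e+00]]
[ 1.79996257e+02  5.31504976e-03 -6.81503084e+01] 3.25
```

View pics/w1.png

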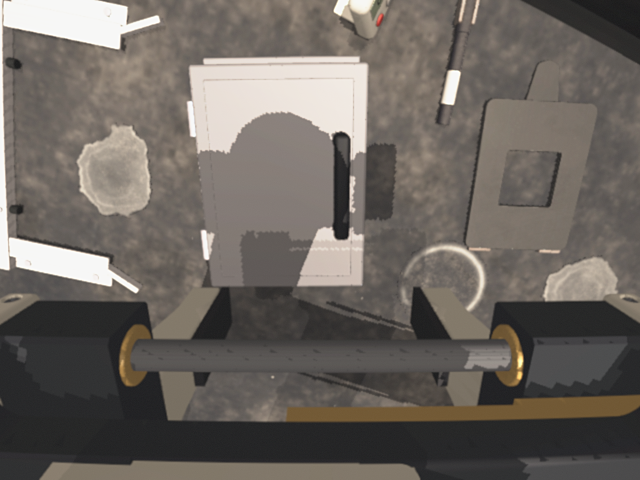

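Run:
```python
from h import *
T=np.load('w1.npy'); W=lambda p,z:px2w('wrist',p,z,T)
H=W([(342,134),(342,239),(342,186)],.075);d=H[1]-H[0]
print(H.round(4),np.linalg.norm(d),'yaw',np.degrees(np.arctan2(-d[0],d[1])))
L=W([(190,66),(367,65),(362,286),(211,286)],.045);print(L.round(4))
for a,b in((0,1),(1,2),(2,3),(3,0)): print(np.linalg.norm(L[a]-L[b]).round(4))
d=L[2]-L[1];print('front yaw',np.degrees(np.arctan2(-d[0],d[1])))
B=W([(14,63),(15,209)],.008);e=B[1]-B[0];print(B.round(4),np.degrees(np.arctan2(-e[0],e[1])))
g=T@np.array([0,0,.003,1]); print('tool err',T[:3,:3].T@(H[2]-T[:3,3])*1000)
```

```text
[[ 0.4375 -0.2512  0.075 ]
 [ 0.4026 -0.1683  0.075 ]
 [ 0.421  -0.2119  0.075 ]] 0.0899571147479083 yaw 22.85384093586511
[[ 0.5784 -0.2551  0.045 ]
 [ 0.438  -0.3115  0.045 ]
 [ 0.3589 -0.1213  0.045 ]
 [ 0.5018 -0.0637  0.045 ]]
0.1514
0.206
0.1541
0.2061
front yaw 22.585261348116717
[[ 0.7557 -0.197   0.008 ]
 [ 0.7333 -0.0492  0.008 ]] 8.617543169986588
tool err [ 31.20054552  17.27162776 173.43737009]
```

>>> apply_moves(targets=[{"travel": [31,17,0],"roll": -0.7,"jaw": 60},{"travel": [0,0,35],"roll": 0,"jaw": 60},{"travel": [0,0,35],"roll": 0,"jaw": 60},{"travel": [0,0,35],"roll": 0,"jaw": 60},{"travel": [0,0,35],"roll": 0,"jaw": 60},{"travel": [0,0,20],"roll": 0,"jaw": 60},{"travel": [0,0,10],"roll": 0,"jaw": 60},{"travel": [0,0,5],"roll": 0,"jaw": 60},{"travel": [0,0,0],"roll": 0,"jaw": 60}])

```text
clock: 4.15
tool_pos: [0.4214, -0.2119, 0.0737]
orientation: [180.0, -0.0, -67.6]
force: [0.2, 0.2, 0.3]
opening: 0.0599
gripper_force: 0.0
```

>>> apply_moves(targets=[{"travel": [0,0,1],"roll": 0,"jaw": 40},{"travel": [0,0,0],"roll": 0,"jaw": 25},{"travel": [0,0,0],"roll": 0,"jaw": 15},{"travel": [0,0,0],"roll": 0,"jaw": 5},{"travel": [0,0,0],"roll": 0,"jaw": 5},{"travel": [0,0,0],"roll": 0,"jaw": 5},{"travel": [0,0,0],"roll": 0,"jaw": 5}])

```text
clock: 4.85
tool_pos: [0.4209, -0.2119, 0.0726]
orientation: [180.0, 0.0, -67.7]
force: [-1.0, 0.6, 2.3]
opening: 0.0135
gripper_force: 30.0
```

Run:
```python
from h import *
T=snap('wrist','w2.png'); np.save('w2.npy',T); print(T.round(4)); print(pose()[1]['orientation'],pose()[1]['clock'])
```

```text
[[ 3.802e-01 -9.249e-01 -4.000e-04  4.209e-01]
 [-9.249e-01 -3.802e-01 -0.000e+00 -2.119e-01]
 [-1.000e-04  4.000e-04 -1.000e+00  7.260e-02]
 [ 0.000e+00  0.000e+00  0.000e+00  1.000e+00]]
[ 1.79976672e+02  7.95252231e-03 -6.76563066e+01] 4.9
```

View pics/w2.png

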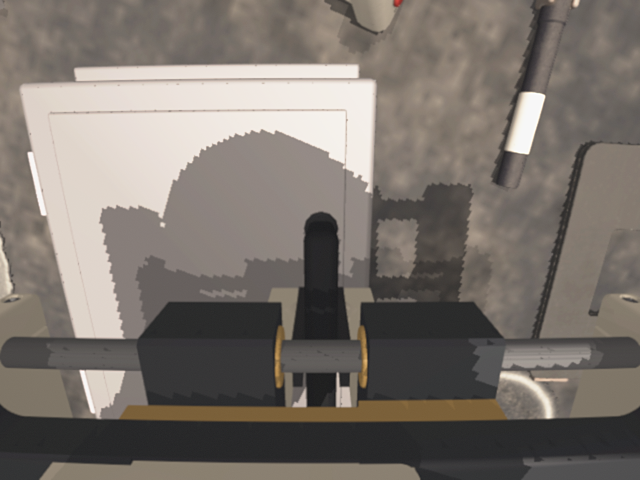

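Run:
```python
from h import *
T=np.load('w2.npy'); W=lambda p,z:px2w('wrist',p,z,T)
for p,z in(((320,213),.073),((375,80),.045),((22,86),.045)): print((T[:3,:3].T@(W([p],z)[0]-T[:3,3])*1000).round(1))
```

```text
[50.3 -0.9 -0.4]
[100.3  21.9  27.6]
[  99.8 -128.7   27.5]
```

>>> apply_moves(targets=[{"travel": [-3,-6,0],"roll": 0,"jaw": 5},{"travel": [-4,-10,0],"roll": 0,"jaw": 5},{"travel": [-4,-10,0],"roll": 0,"jaw": 5},{"travel": [-4,-10,0],"roll": 0,"jaw": 5},{"travel": [-4,-10,0],"roll": 0,"jaw": 5},{"travel": [-4,-9,0],"roll": 0,"jaw": 5},{"travel": [-1,-3,0],"roll": 0,"jaw": 5},{"travel": [0,0,0],"roll": 0,"jaw": 5}])

```text
clock: 5.7
tool_pos: [0.4667, -0.1668, 0.0726]
orientation: [-179.9, -0.0, -67.6]
force: [0.2, 3.2, 2.1]
opening: 0.0137
gripper_force: 30.0
```

>>> apply_moves(targets=[{"travel": [0,0,0],"roll": 1.5,"jaw": 5},{"travel": [0,0,0],"roll": 2,"jaw": 5},{"travel": [0,0,0],"roll": 2,"jaw": 5},{"travel": [0,0,0],"roll": 2,"jaw": 5},{"travel": [0,0,0],"roll": 2,"jaw": 5},{"travel": [0,0,0],"roll": 2,"jaw": 5},{"travel": [0,0,0],"roll": 2,"jaw": 5},{"travel": [0,0,0],"roll": 0,"jaw": 5}])

```text
clock: 6.5
tool_pos: [0.4656, -0.1677, 0.0726]
orientation: [-180.0, 0.0, -81.3]
force: [-0.4, 1.7, 1.5]
opening: 0.0138
gripper_force: 30.0
```

Run:
```python
from h import *
T=snap('wrist','w3.png'); np.save('w3.npy',T); print(pose()[1]['tool_pos'],pose()[1]['force'],pose()[1]['orientation'])
snap('top','t2.png')
im=cv2.imread('pics/t2.png')[145:325,285:475]; im=cv2.resize(im,None,fx=3.33,fy=3.33,interpolation=cv2.INTER_CUBIC)[:600]
cv2.imwrite('pics/t2c.png',im)
```

```text
[ 0.46563131 -0.16767853  0.07260835] [-0.30166873  1.48412675  2.43428839] [-1.79974758e+02  6.73993949e-03 -8.11759573e+01]
```

View pics/t2c.png

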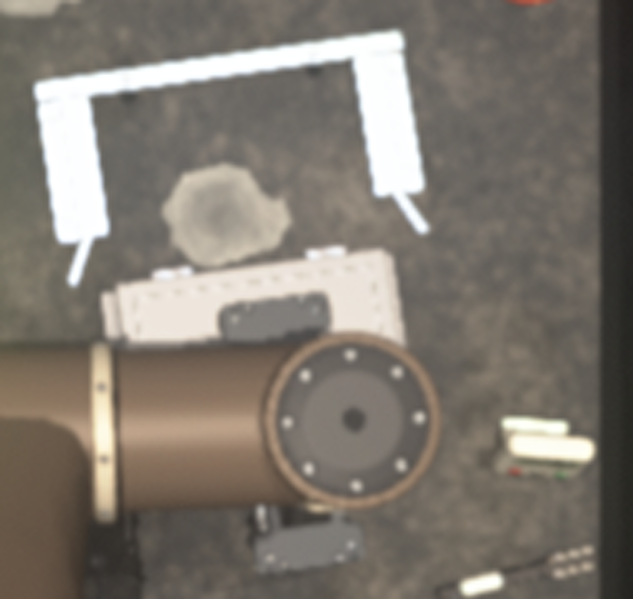

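View pics/w3.png

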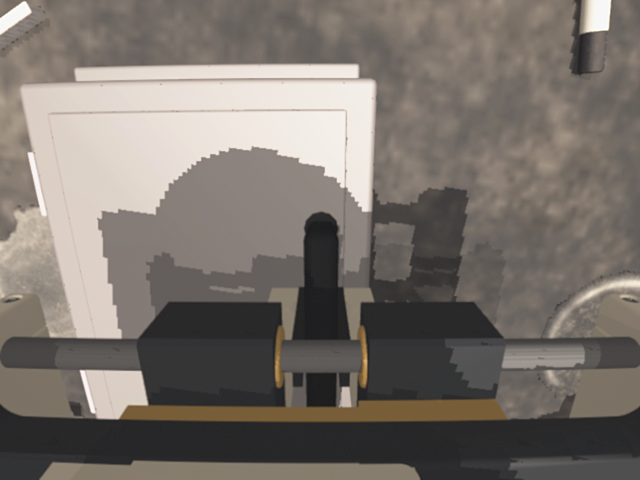

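Run:
```python
from h import *
f=lambda p:np.array(p,float)/3.33+[285,145]
W=lambda p,z:px2w('top',f(p),z)[:,:2]
k=np.radians(8.8);o=np.array([.668,-.1365]);M=np.array([[np.cos(k),np.sin(k)],[-np.sin(k),np.cos(k)]])
KF=lambda P:((P-o)@M.T*1000).round(1)
print('lid back',KF(W([(118,286),(390,250)],.045)),'foot',KF(W([(103,293)],.005)))
print('lips',KF(W([(90,95),(107,233),(354,57),(374,194),(37,98),(57,242),(403,52),(424,187)],.012)))
print('flare tips',KF(W([(73,285),(427,233)],.01)))
print('tcp',KF(np.array([[.4656,-.1677]])))
```

```text
lid back [[ -76.7  103.5]
 [ -77.6 -107.6]] foot [[-76.9 115. ]]
lips [[  79.2  103.9]
 [ -31.2  105.6]
 [  81.5 -107.6]
 [ -29.  -107. ]
 [  82.5  145.6]
 [ -32.9  145.4]
 [  80.4 -147. ]
 [ -28.8 -147.2]]
flare tips [[ -68.   137.5]
 [ -65.1 -144.4]]
tcp [[-2.048e+02  1.000e-01]]
```

>>> apply_moves(targets=[{"travel": [0,-5,0],"roll": 0,"jaw": 5},{"travel": [0,-10,0],"roll": 0,"jaw": 5},{"travel": [0,-12,0],"roll": 0,"jaw": 5},{"travel": [0,-12,0],"roll": 0,"jaw": 5},{"travel": [0,-12,0],"roll": 0,"jaw": 5},{"travel": [0,-12,0],"roll": 0,"jaw": 5},{"travel": [0,-12,0],"roll": 0,"jaw": 5},{"travel": [0,-5,0],"roll": 0,"jaw": 5},{"travel": [0,0,0],"roll": 0,"jaw": 5}])

```text
clock: 7.5
tool_pos: [0.5453, -0.1555, 0.0726]
orientation: [-180.0, -0.0, -81.1]
force: [0.1, -1.3, 2.4]
opening: 0.0135
gripper_force: 30.0
```

>>> apply_moves(targets=[{"travel": [0,-5,0],"roll": 0,"jaw": 5},{"travel": [0,-6,0],"roll": 0,"jaw": 5},{"travel": [0,-6,0],"roll": 0,"jaw": 5},{"travel": [0,-6,0],"roll": 0,"jaw": 5},{"travel": [0,-6,0],"roll": 0,"jaw": 5},{"travel": [0,-6,0],"roll": 0,"jaw": 5},{"travel": [0,-5,0],"roll": 0,"jaw": 5},{"travel": [0,0,0],"roll": 0,"jaw": 5}])

```text
clock: 8.3
tool_pos: [0.5843, -0.1494, 0.0726]
orientation: [180.0, -0.0, -81.1]
force: [-1.0, -0.9, 3.2]
opening: 0.0135
gripper_force: 30.0
```

>>> apply_moves(targets=[{"travel": [0,-4,0],"roll": 0,"jaw": 5},{"travel": [0,-4,0],"roll": 0,"jaw": 5},{"travel": [0,-4,0],"roll": 0,"jaw": 5},{"travel": [0,-4,0],"roll": 0,"jaw": 5},{"travel": [0,-4,0],"roll": 0,"jaw": 5},{"travel": [0,-2,0],"roll": 0,"jaw": 5},{"travel": [0,-2,0],"roll": 0,"jaw": 5},{"travel": [0,0,0],"roll": 0,"jaw": 5}])

```text
clock: 9.1
tool_pos: [0.6073, -0.1457, 0.0726]
orientation: [179.9, 0.0, -81.2]
force: [-3.2, -0.9, 4.4]
opening: 0.0137
gripper_force: 30.0
```

>>> apply_moves(targets=[{"travel": [0,-2,0],"roll": 0,"jaw": 5},{"travel": [0,-1,0],"roll": 0,"jaw": 5},{"travel": [0,0,0],"roll": 0,"jaw": 5}])

```text
clock: 9.4
tool_pos: [0.6101, -0.1453, 0.0726]
orientation: [179.9, 0.0, -81.2]
force: [-3.6, -0.9, 5.8]
opening: 0.0135
gripper_force: 30.0
```

>>> apply_moves(targets=[{"travel": [0,-2,0],"roll": 0,"jaw": 5},{"travel": [0,0,0],"roll": 0,"jaw": 5}])

```text
clock: 9.6
tool_pos: [0.6121, -0.145, 0.0726]
orientation: [179.9, 0.0, -81.2]
force: [-2.2, -0.4, 5.2]
opening: 0.014
gripper_force: 30.0
```

>>> apply_moves(targets=[{"travel": [0,-2,0],"roll": 0,"jaw": 5},{"travel": [0,0,0],"roll": 0,"jaw": 5}])

```text
clock: 9.8
tool_pos: [0.6125, -0.145, 0.0725]
orientation: [179.8, 0.0, -81.2]
force: [-8.3, -1.8, 9.2]
opening: 0.0138
gripper_force: 30.0
```

>>> apply_moves(targets=[{"travel": [0,-1.5,0],"roll": 0,"jaw": 5},{"travel": [0,0,0],"roll": 0,"jaw": 5}])

```text
clock: 10.0
tool_pos: [0.6128, -0.1452, 0.0725]
orientation: [179.6, 0.0, -81.2]
force: [-11.7, -3.1, 11.8]
opening: 0.0138
gripper_force: 30.0
```

>>> apply_moves(targets=[{"travel": [0,-1.5,0],"roll": 0,"jaw": 5},{"travel": [0,0,0],"roll": 0,"jaw": 5}])

```text
clock: 10.2
tool_pos: [0.6131, -0.1454, 0.0724]
orientation: [179.5, 0.0, -81.2]
force: [-15.3, -3.8, 14.8]
opening: 0.0136
gripper_force: 30.0
```

>>> apply_moves(targets=[{"travel": [0,3,0],"roll": 0,"jaw": 5},{"travel": [0,0,0],"roll": 0,"jaw": 5},{"travel": [0,0,0],"roll": 0,"jaw": 5},{"travel": [0,0,0],"roll": 0,"jaw": 5}])

```text
clock: 10.6
tool_pos: [0.6129, -0.1453, 0.0725]
orientation: [179.8, -0.0, -81.2]
force: [-6.8, -3.7, 7.7]
opening: 0.0138
gripper_force: 30.0
```

>>> apply_moves(targets=[{"travel": [0,-0.3,-1.5],"roll": 0,"jaw": 5},{"travel": [0,-0.3,-1.5],"roll": 0,"jaw": 5},{"travel": [0,-0.4,-1.5],"roll": 0,"jaw": 5},{"travel": [0,-0.4,-1.5],"roll": 0,"jaw": 5},{"travel": [0,0,0],"roll": 0,"jaw": 5}])

```text
clock: 11.1
tool_pos: [0.6146, -0.1444, 0.0771]
orientation: [179.8, 0.0, -81.2]
force: [-3.7, -5.3, -9.1]
opening: 0.0136
gripper_force: 30.0
```

>>> apply_moves(targets=[{"travel": [0,-0.5,-2],"roll": 0,"jaw": 5},{"travel": [0,-0.5,-2],"roll": 0,"jaw": 5},{"travel": [0,-0.5,-2],"roll": 0,"jaw": 5},{"travel": [0,0,0],"roll": 0,"jaw": 5}])

```text
clock: 11.5
tool_pos: [0.6147, -0.1439, 0.079]
orientation: [179.6, 0.1, -81.3]
force: [3.9, -7.9, -35.4]
opening: 0.0134
gripper_force: 30.0
```

>>> apply_moves(targets=[{"travel": [0,-0.6,-2],"roll": 0,"jaw": 5},{"travel": [0,-0.6,-2],"roll": 0,"jaw": 5},{"travel": [0,-0.7,-2],"roll": 0,"jaw": 5},{"travel": [0,0,0],"roll": 0,"jaw": 5}])

```text
clock: 11.9
tool_pos: [0.615, -0.143, 0.0843]
orientation: [179.4, 0.2, -81.3]
force: [-3.3, -1.5, -25.2]
opening: 0.0138
gripper_force: 30.0
```

>>> apply_moves(targets=[{"travel": [0,-0.7,-2],"roll": 0,"jaw": 5},{"travel": [0,-0.7,-2],"roll": 0,"jaw": 5},{"travel": [0,0,0],"roll": 0,"jaw": 5},{"travel": [0,0,0],"roll": 0,"jaw": 5}])

```text
clock: 12.3
tool_pos: [0.6178, -0.1434, 0.0941]
orientation: [179.6, 0.1, -81.2]
force: [-12.4, 0.5, -1.1]
opening: 0.014
gripper_force: 30.0
```

Run:
```python
from h import *
snap('side','s2.png'); snap('wrist','w4.png')
a=cv2.imread('pics/s2.png')[120:300,200:440]; a=cv2.resize(a,(760,570),interpolation=cv2.INTER_CUBIC)
cv2.imwrite('pics/s2c.png',a)
```

```text
(no output)
```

View pics/s2c.png

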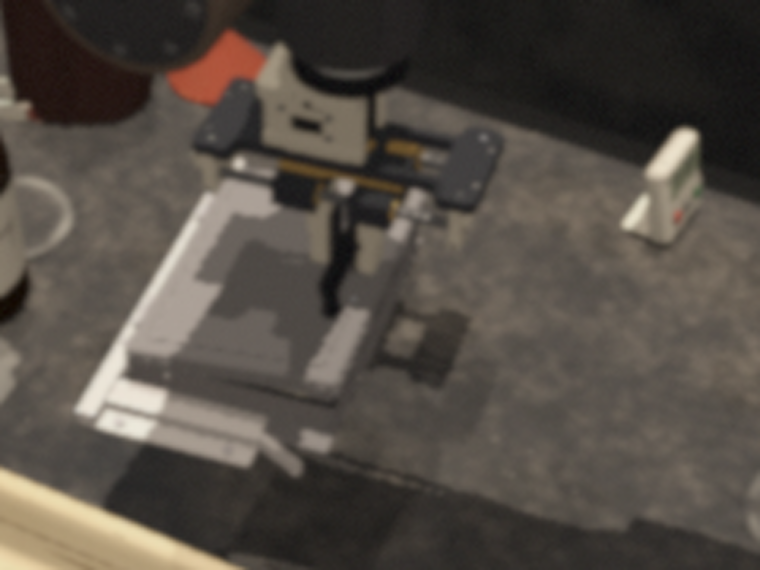

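>>> apply_moves(targets=[{"travel": [0,1,-2],"roll": 0,"jaw": 5},{"travel": [0,-0.5,-2],"roll": 0,"jaw": 5},{"travel": [0,-0.8,-2],"roll": 0,"jaw": 5},{"travel": [0,-0.9,-2],"roll": 0,"jaw": 5},{"travel": [0,-0.9,-2],"roll": 0,"jaw": 5},{"travel": [0,-1,-2],"roll": 0,"jaw": 5},{"travel": [0,0,0],"roll": 0,"jaw": 5},{"travel": [0,0,0],"roll": 0,"jaw": 5}])

```text
clock: 13.2
tool_pos: [0.6229, -0.1425, 0.107]
orientation: [179.9, 0.0, -81.2]
force: [-7.1, 1.1, -2.4]
opening: 0.0146
gripper_force: 30.0
```

Run:
```python
from h import *
snap('side','s3.png')
a=cv2.imread('pics/s3.png')[190:290,220:340]; a=cv2.resize(a,(720,600),interpolation=cv2.INTER_CUBIC)
cv2.imwrite('pics/s3c.png',a)
c=ctrl.calibration('side');Ei=np.linalg.inv(np.array(c['extrinsics']))
k=np.radians(8.8);M=np.array([[np.cos(k),-np.sin(k)],[np.sin(k),np.cos(k)]]);o=np.array([.668,-.1365])
for ph in(0,.15,.2,.25,.3):
  # lid front-left top corner: 158 ahead of hinge, 9 above
  x,z=-.158,.009; cx=.079+x*np.cos(ph)+z*np.sin(ph); cz=.036-x*np.sin(ph)+z*np.cos(ph)
  w=np.r_[o+M@[cx,.102],cz]
  q=cv2.projectPoints(w[None],cv2.Rodrigues(Ei[:3,:3])[0],Ei[:3,3],np.array(c['K']),np.array(c['dist_coeffs']))[0].ravel()
  print(ph,((q-[220,190])*6).round())
print(pose()[1]['qvel'].round(2))
```

```text
0 [517. 327.]
0.15 [509. 279.]
0.2 [504. 262.]
0.25 [498. 245.]
0.3 [491. 228.]
[ 0.03 -0.01 -0.05  0.06  0.06  0.06]
```

View pics/s3c.png

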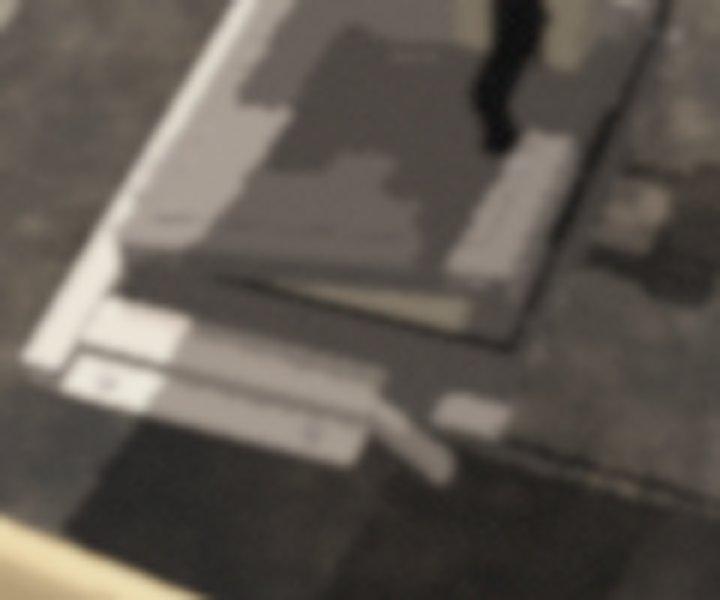

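Run:
```python
from h import *
T=snap('wrist','w5.png')
def proj(n,w,T=None):
    c=ctrl.calibration(n);E=np.array(c['extrinsics']) if n!='wrist' else T@np.array(c['hand_eye']);Ei=np.linalg.inv(E)
    return cv2.projectPoints(np.array(w),cv2.Rodrigues(Ei[:3,:3])[0],Ei[:3,3],np.array(c['K']),np.array(c['dist_coeffs']))[0].reshape(-1,2)
def pts(ph,o,k):
    out=[]
    for x,y,z in((-.154,-.102,.009),(-.134,-.046,.039),(-.154,.102,.009),(-.134,.046,.039),(-.134,.046,.026)):
        out.append([.079+x*np.cos(ph)+z*np.sin(ph),y,.036-x*np.sin(ph)+z*np.cos(ph)])
    out=np.array(out); M=R.from_euler('z',k,degrees=True).as_matrix(); return out@M.T+np.r_[o,0]
T2=np.load('w2.npy'); k=22.34; o=T2[:2,3]+.055*np.array([np.cos(np.radians(k)),np.sin(np.radians(k))])
print('w2 model',proj('wrist',pts(0,o,k),T2)[:2].round(),'seen (375,80) (320,213)')
o=np.array([.6668,-.1366])
a=cv2.imread('pics/w5.png')[40:340,180:380]; a=cv2.resize(a,(400,600),interpolation=cv2.INTER_CUBIC)
b=cv2.imread('pics/s3.png')[190:310,260:340]; b=cv2.resize(b,(400,600),interpolation=cv2.INTER_CUBIC)
for ph,col in((.1,(255,0,0)),(.15,(0,255,0)),(.2,(0,255,255)),(.25,(0,0,255)),(.3,(255,0,255))):
    P=pts(ph,o,8.8); w=proj('wrist',P,T)[:2]; s=proj('side',P)[2:]
    print(ph,w.round(),s.round(1).tolist())
    for q in (w-[180,40])*2: cv2.circle(a,tuple(int(v) for v in q),3,col,-1)
    for q in (s-[260,190])*5: cv2.circle(b,tuple(int(v) for v in q),3,col,-1)
cv2.imwrite('pics/cmp.png',np.hstack([a,b]))
```

```text
w2 model [[370.  75.]
 [322. 225.]] seen (375,80) (320,213)
0.1 [[384.  78.]
 [336. 210.]] [[304.2, 239.0], [302.8, 209.6], [303.3, 214.1]]
0.15 [[384.  76.]
 [330. 213.]] [[303.5, 236.4], [301.6, 207.2], [302.4, 211.7]]
0.2 [[383.  74.]
 [323. 217.]] [[302.8, 233.7], [300.2, 204.7], [301.3, 209.3]]
0.25 [[381.  72.]
 [314. 221.]] [[301.8, 230.9], [298.7, 202.2], [300.1, 206.9]]
0.3 [[377.  69.]
 [304. 225.]] [[300.6, 228.2], [297.0, 199.7], [298.8, 204.5]]
```

View pics/cmp.png

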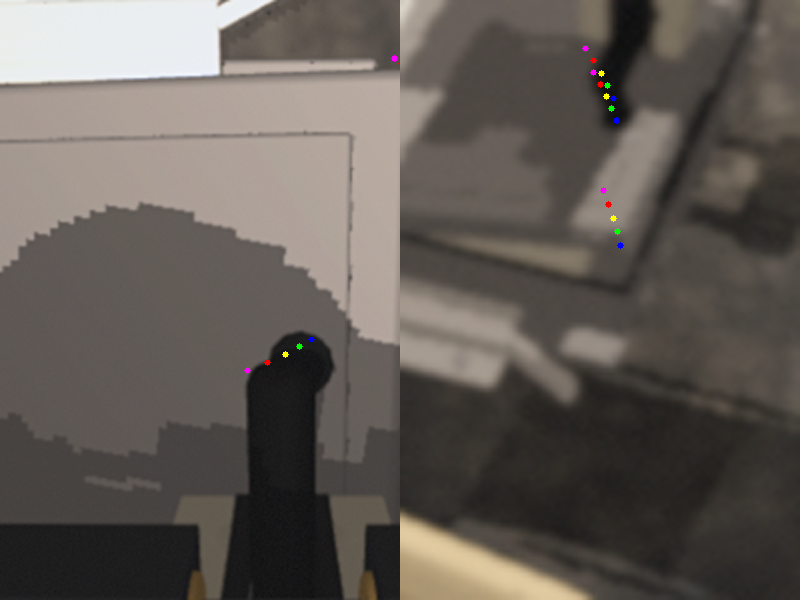

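>>> apply_moves(targets=[{"travel": [0,-0.6,-2],"roll": 0,"jaw": 5},{"travel": [0,-0.8,-2],"roll": 0,"jaw": 5},{"travel": [0,-0.9,-2],"roll": 0,"jaw": 5},{"travel": [0,-1,-2],"roll": 0,"jaw": 5},{"travel": [0,-1,-2],"roll": 0,"jaw": 5},{"travel": [0,0,0],"roll": 0,"jaw": 5},{"travel": [0,0,0],"roll": 0,"jaw": 5},{"travel": [0,0,0],"roll": 0,"jaw": 5},{"travel": [0,0,0],"roll": 0,"jaw": 5}])

```text
clock: 14.2
tool_pos: [0.6279, -0.1417, 0.1173]
orientation: [180.0, 0.0, -81.1]
force: [-6.8, 1.8, -2.3]
opening: 0.0152
gripper_force: 30.0
```

Run:
```python
from h import *
# template shift of lid front-left corner area and the bar end between s3 and now
a=cv2.imread('pics/s3.png',0); im=ctrl.snapshot('side'); b=cv2.cvtColor(im,cv2.COLOR_RGB2GRAY); s2=cv2.imread('pics/s2.png',0)
for nm,(u,v,w,h) in {'gap/corner':(288,222,24,26),'bar end':(294,200,16,18),'rail(fixed)':(232,240,40,28)}.items():
  t=a[v:v+h,u:u+w]
  for m,q in(('now',b),('s2',s2)):
    r=cv2.matchTemplate(q[v-20:v+h+20,u-20:u+w+20],t,cv2.TM_CCOEFF_NORMED); _,s,_,l=cv2.minMaxLoc(r); print(nm,m,l[0]-20,l[1]-20,round(s,2))
print(pose()[1])
```

```text
gap/corner now -2 -2 0.86
gap/corner s2 1 5 0.83
bar end now -2 -4 0.99
bar end s2 2 5 0.98
rail(fixed) now -1 0 0.99
rail(fixed) s2 1 0 0.99
{'clock': 14.25, 'joint_pos': array([ 4.59843230e+00,  2.37431372e+01, -1.27933789e+01, -3.96153446e-02,
       -5.34787049e+01,  4.28660117e+00]), 'qvel': array([ 0.00949969, -0.02610623,  0.10197729, -0.01997083, -0.03435944,
        0.00276046]), 'tau': array([-2.26882487e-01, -6.03473496e+01,  2.99321705e+01,  7.54231453e+00,
        2.60931686e+00, -1.04769660e-02]), 'tool_pos': array([ 0.62792805, -0.14171627,  0.11733562]), 'orientation': array([ 1.79987194e+02,  3.28791960e-02, -8.11385504e+01]), 'force': array([-6.17848115,  1.79235819, -3.11328492]), 'moment': array([0.65148999, 2.56249784, 0.01680717]), 'gripper_force': 29.97866503894329, 'opening': 0.015105820994777572}
```

```bash
python3 -c "
from plant import ctrl
print(ctrl.close_job())"
```

```text
the job is handed in; nothing more can be done
None
```

I slid the safe home against the back stop, broke the lid's seal, and handed the job in with the fingers still holding the lid at an estimated 0.23–0.30 rad (about 36–47 mm open at the front edge). The hand-in returned no verdict. The last top view of the timer, taken before the final slide, showed it unmoved. The arm stayed clear of the loupe and cassette, though I did not re-measure any of the three at the end.

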